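# Push a tote end board home in its jig and snap the toggle clamp shut

## Task

With the fingertips, push the pine end board along the channel of the dark jig until its narrow end is fully home against the wooden end stop. Then push the clamp's red handle over, past its dead point, so that it snaps down into lock and its rubber pad holds the board; slide and push only, do not lift the board, leave the other things on the bench alone, and finish clear of everything.

Things in the scene. Friction and masses are not known exactly. Their poses are not given: they have to be found in the camera images.
- jig: Fixed jig, dark wooden base 420 x 170 x 12 mm. Origin: centre of its underside, on the bench top; z up; x along its length, the way to push the board. Side rails (x -180 to 0 mm, tops 24 mm up) leave a 95 mm channel. Wooden end stop: face at x = +20 mm, 90 mm wide, top 36 mm up. Behind it a steel toggle clamp (x 40 to 115 mm, 44 mm wide, body top 62 mm up). All centred on y = 0.
- handle_pivot (a point): The handle's hinge, fixed on the jig at jig (88, 0, 54) mm. The handle turns about an axis along the jig's y.
- clamp_handle (a joint): 0: open, handle straight up; grows as it goes over to the jig's +x and down. Friction holds it still from 0 to 0.3. Beyond, a spring resists, most near 0.7 rad: about 0.55 N m plus 0.17 N m friction. Dead point 1.05 rad: released before, it springs part way back; past it, it is thrown over into lock near 1.4 rad, lying 0.15 rad above level, pointing to the jig's +x.
- handle_tip (a point): Far end of the clamp handle, 145 mm from its hinge, on its centre line. The red round grip is 22 mm in diameter and covers the last 85 mm; nearer the hinge is a 12 mm steel bar.
- hold_arm: The clamp's steel hold-down arm, about 80 mm long, with a black rubber pad. Origin: its hinge, at jig (55, 0, 54) mm. It moves with the handle: handle at 0, it slopes up to the jig's -x at 57 degrees, its end about 125 mm above the bench over the end stop; as the handle goes over it comes down and the pad presses on the board near its narrow end (jig x = -17 mm).
- panel: Loose pine end board lying flat in the jig's channel, 130 mm long (its x), 22 mm thick, top 34 mm above the bench, about 130 g. Its 90 mm wide end faces the jig's -x; the last 50 mm taper to a 50 mm wide narrow end that faces the stop. Origin: centre of the underside, 12 mm above the bench. It starts some 25 to 55 mm short of the stop.
- panel_wide_end (a point): Middle of the board's wide end face, half-way up the thickness (23 mm above the bench): the place to push.
- panel_narrow_end (a point): Middle of the board's narrow end face, half-way up; fully home it is at jig x = 20 mm.
- glue_bottle: Bystander to leave alone: yellow glue bottle with orange cap, 60 mm across, 170 mm tall. Origin on its underside.
- offcut: Bystander to leave alone: loose pine offcut 110 x 45 x 45 mm. Origin on its underside.
- hammer: Bystander to leave alone: hammer about 280 mm long lying on the bench. Origin on its underside.
- brush: Bystander to leave alone: brush about 200 mm long lying on the bench. Origin on its underside.
- screwdriver: Bystander to leave alone: yellow-handled screwdriver about 200 mm long lying beside the jig. Origin on its underside.
- tin: Bystander to leave alone: blue tin, 68 mm across, 70 mm tall, beside the jig. Origin on its underside.
There are look-alikes about, which are no part of the job. What is shaped like the panel but purple or yellow is not meant.

How it is judged (in metres and radians):
On the way, in this order (a step that is already met when the one before it is completed fails the run):
1. the board is home against the stop while the clamp is still open (x of panel_narrow_end in the frame of jig between 0.0165 and 0.0235 m and value of joint clamp_handle below 0.8 rad), for 0.2 s.
2. the handle has snapped over into lock (value of joint clamp_handle above 1.34 rad), for 0.2 s.
At the end, for the whole second after the job is handed in: The board's narrow end is within 3.5 mm of the stop and the board straight in the channel (0.08 rad), the handle is in lock (above 1.34 rad), the pad presses on the board with more than 1 N, and the board is at rest (x of panel_narrow_end in the frame of jig between 0.0165 and 0.0235 m and value of joint clamp_handle above 1.34 rad and contact force between hold_arm and panel above 1 N and linear speed of panel below 0.01 m/s and angle between the x axis of panel and the x axis of jig, either way round below 0.08 rad); the robot touches nothing.
It fails at once if the board is lifted or tipped (more than 8 mm or 0.15 rad) (height (world z) of panel above 0.02 m or angle between panel's own z axis and vertical above 0.15 rad).
It fails at once if a bystander is moved more than 20 mm (distance of any of glue_bottle, offcut, hammer, brush, screwdriver, tin from where it was at the start of the episode above 0.02 m).
It also fails if it takes over 43 s, if anything falls off the work surface, if the arm or the gripper's body presses on something with over 40 N, if the wrist force passes 120 N, or if a joint passes its speed limit or range.

## Robot

A 6-joint arm with a two-finger parallel gripper is mounted at the origin on the work surface. World frame = base frame: x ahead of the robot, y to its left, z up, the work surface at z = 0. Lengths are in mm, angles in rad, forces in N, time in s.
With the tool pointing down it reaches from about 400 to 925 mm from the base axis. Payload 12.5 kg.
Tool frame: the origin (TCP) lies at the centre of the arm's flange, where the gripper is bolted on; the fingertips stand 190 mm ahead of it and the grasp point (between the pads) lies 171 mm ahead of it; z points along the fingers, y is the line along which they close (so a half turn about z gives the same grasp; the last joint's range is limited). The gripper opens to 95 mm and grips with 3 to 60 N. Pads are 20 mm wide; open, the fingers measure 119 mm over their backs; the gripper's body (75 mm by 180 mm) begins 59 mm behind the grasp point.
Start: joints at [-0.106, 0.491, 1.559, -0, 1.092, -0.106], TCP at [625, 0.023, 404.761] pointing down, gripper open.
Joint ranges: [-3.1, 3.1], [-0.84, 2.19], [0.05, 2.79], [-1.13, 4.28], [0.06, 2.93], [-2.69, 2.69]. Speed limits (rad/s): [2.22, 2.22, 2.79, 3.14, 3.14, 3.14].

## Interface

Orientations are given as [roll, pitch, yaw] about the fixed x, y, z axes, in that order (R = Rz(yaw) Ry(pitch) Rx(roll)).
In Python, from cell import env, read_camera, search_frame, cut_out gives the robot as it stands. The module is installed in compiled form; this text tells all that it offers.
- The arm moves only by the tool move_arm, never from a script. Its argument "commands" is a list of rows, each a list of 3 entries, a list of its own where there are three numbers: the shift along the world's x, y, z normalised to -1 to 1, where 1 is 0.03 m, then the turn about the world's z normalised to -1 to 1, where 1 is 0.08 rad, then the opening, from -1 (shut) to 1 (fully open), so that 0 is half open. A call has 1 to 20 rows; each row shifts and turns the commanded pose from where the row before left it; what a row does not reach is not made up. A row lasts 1/12 s, in which the tool goes at most 41.7 mm and 7.16 degrees, less where a joint would pass 70% of its speed; a pose out of reach is approached as far as the arm can. A call with a number of a shift or a turn outside -1 to 1 is refused whole. A call with a gripper value outside its range is refused whole. The fingers move at their own pace and stop on an object; the grip force is fixed at half the most. Time passes only in rows, so rows that do not move let the fingers close. It gives the time, the measured TCP pose, the force, the opening and the grip force at its end, in the units of the state.
- env.state(): the state, without advancing time (a new reading comes with each control period).
- read_camera(name): name is "scene" or "side" or "wrist"; returns a dict with "image" (384x512x3 uint8, red, green, blue), "fx", "fy", "cx", "cy" (pixels), "rvec" (rotation vector, rad) and "tvec" (3), from world to camera coordinates, as OpenCV has them. Camera axes: x right, y down, z forward; pixel columns grow to the right and rows downward; lengths in mm; the calibration is good to about 2 mm. A picture is of the moment at which its call begins. There is no depth.
- env.job_done(): hands the job in; it is judged then, once.
Trained networks look in a picture, given as the dict that the camera call returned (one of the last four; its "shot" number tells which), for a name from the list of things; names that differ only in an ending like _2 or _b are one class to them, and where a whole thing is asked for, a point or a joint stands for the part that bears it (a point fixed in the world has none). Each returns a list of dicts, best first, with "confidence" (0 to 1); they miss things now and then, are a little off and sometimes report something else, mostly with a low value. They report only what shows in the picture. A call takes as long as a camera call. They do not tell look-alikes from the thing itself.
- search_frame(thing, picture): "at" ([column, row] in pixels, amid what is visible of it).
- cut_out(thing, picture): "region" (384x512 bool, what is visible of it) and "at" ([column, row] in pixels, amid what is visible of it).
The state is a dict: "t": time; "joints": joint angles; "qvel": joint speeds; "tau": joint torques, N m; "eef_pos": TCP position; "tcp_rot": TCP orientation; "ft_force": force on the tool from outside, world axes, zero at the start; "moment": the same for the moment, N m; "opening": opening from 0.0 (shut) to 1.0 (fully open); "grip_force": force on a finger pad.
Only numpy, scipy, OpenCV 4.12 (cv2) and the standard library are available. Lean on these libraries where they do the work, as an engineer would, in place of code of your own. Each camera call takes 0.05 s, during which the arm holds its last target. There are 200 camera calls.

## Working session

There is one attempt and no reset: what is moved stays moved. The work goes in short steps, Python scripts to look and compute and a tool call to move; the robot and the scene stay as the last step left them, time stands still between calls to the robot, and variables do not carry over. Pictures are saved under pics/ and viewed, at most 10 in all, crops included, and the job is handed in when it is done.

Besides the shell and the picture viewer there is one more tool, called after ">>>" as name(argument=value, ...), one argument or row to a line, values as JSON. move_arm: Moves the arm, as the interface text tells. Its arguments: {"type":"object","properties":{"commands":{"type":"array","items":{"type":"array"}}},"required":["commands"]}

```bash
mkdir -p pics; cat > h.py <<'E'
import numpy as np, cv2
from cell import env, read_camera, search_frame, cut_out
def ray(p,uv):
    R=cv2.Rodrigues(np.array(p["rvec"],float))[0]; t=np.array(p["tvec"],float).ravel()
    d=R.T@np.array([(uv[0]-p["cx"])/p["fx"],(uv[1]-p["cy"])/p["fy"],1]); return -R.T@t,d
def atz(p,uv,z):
    c,d=ray(p,uv); return c+d*(z-c[2])/d[2]
def proj(p,X):
    K=np.array([[p["fx"],0,p["cx"]],[0,p["fy"],p["cy"]],[0,0,1]],float)
    return cv2.projectPoints(np.array(X,float).reshape(-1,3),np.array(p["rvec"],float),np.array(p["tvec"],float),K,None)[0].reshape(-1,2)
def save(n,im): cv2.imwrite("pics/"+n,cv2.cvtColor(im,cv2.COLOR_RGB2BGR))
E
python3 - <<'E'
from h import *
s=read_camera("scene");d=read_camera("side")
save("a.png",np.vstack([s["image"],d["image"]])[:, :])
im=np.hstack([s["image"],d["image"]]); save("a.png",cv2.resize(im,(800,300),interpolation=cv2.INTER_AREA)); save("s.png",s["image"])
for n,p in(("scene",s),("side",d)):
    print(n,ray(p,(256,192)))
    for th in["jig","panel","panel_wide_end","panel_narrow_end","handle_tip","handle_pivot","clamp_handle","hold_arm","tin","screwdriver","glue_bottle","offcut","hammer","brush"]:
        print(th,[(np.round(r["at"]),round(r["confidence"],2),np.round(atz(p,r["at"],25)[:2])) for r in search_frame(th,p)][:3])
print(env.state()["t"])
E
```

```text
scene (array([1127.60089631,  364.18527573, 1103.54877917]), array([-0.55730123, -0.27613771, -0.78376712]))
jig [(array([342., 309.]), 0.19, array([639., 431.]))]
panel [(array([228., 279.]), 0.7, array([724.,  75.])), (array([193., 202.]), 0.59, array([ 519., -206.]))]
panel_wide_end [(array([308., 214.]), 0.81, array([359., 199.])), (array([229., 281.]), 0.61, array([730.,  80.])), (array([194., 203.]), 0.54, array([ 520., -197.]))]
panel_narrow_end [(array([195., 204.]), 0.88, array([ 524., -191.])), (array([307., 211.]), 0.85, array([349., 192.])), (array([229., 283.]), 0.56, array([734.,  82.]))]
handle_tip [(array([245., 207.]), 0.71, array([445., -20.]))]
handle_pivot [(array([238., 226.]), 0.85, array([532.,   1.]))]
clamp_handle [(array([242., 208.]), 0.51, array([453., -26.]))]
hold_arm [(array([234., 213.]), 0.66, array([487., -42.]))]
tin [(array([178., 235.]), 0.55, array([ 667., -168.]))]
screwdriver []
glue_bottle [(array([344., 308.]), 0.56, array([633., 435.]))]
offcut [(array([354., 257.]), 0.65, array([449., 408.]))]
hammer [(array([152., 166.]), 0.76, array([ 448
[... 907 characters left out ...]
e_pivot [(array([270., 252.]), 0.77, array([513., -84.]))]
clamp_handle [(array([272., 195.]), 0.79, array([556., 213.])), (array([271., 222.]), 0.59, array([534.,  55.]))]
hold_arm [(array([233., 369.]), 0.64, array([ 395., -455.]))]
tin [(array([328., 269.]), 0.64, array([ 664., -165.]))]
screwdriver [(array([225., 278.]), 0.8, array([ 384., -184.]))]
glue_bottle [(array([297., 163.]), 0.61, array([678., 430.])), (array([275., 274.]), 0.2, array([ 518., -177.]))]
offcut [(array([237., 166.]), 0.91, array([445., 416.]))]
hammer [(array([232., 365.]), 0.97, array([ 393., -447.])), (array([293., 164.]), 0.18, array([662., 425.]))]
brush [(array([336., 349.]), 0.87, array([ 624., -419.]))]
1.5
```

View pics/a.png

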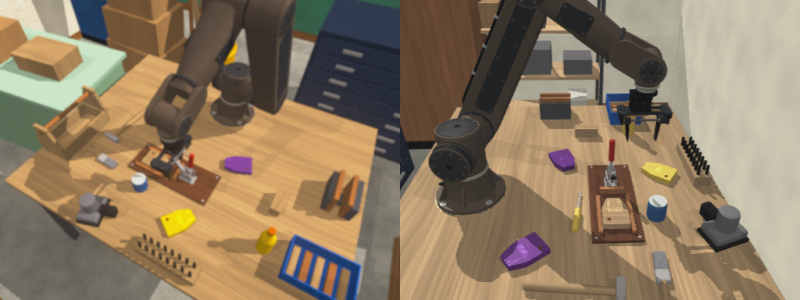

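View pics/s.png

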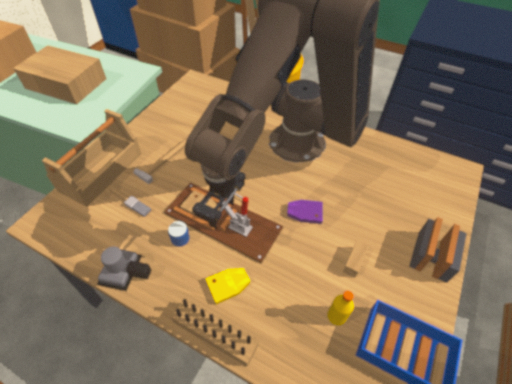

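Side view: the jig lies along world +y. Candidates for the board are pine in the jig at side (275,272), purple at (162,323) and (207,206), and yellow at (331,220). I choose the pine one and check it in a crop.

```bash
python3 - <<'E'
from h import *
d=read_camera("side")
np.savez("d.npz",**{k:d[k] for k in d})
c=d["image"][165:320,215:345]; save("b.png",cv2.resize(c,None,fx=3.8,fy=3.8,interpolation=cv2.INTER_CUBIC))
for th in["jig","panel"]:
  for r in cut_out(th,d)[:3]:
    m=r["region"].astype(np.uint8)
    print(th,r["at"],m.sum())
    q=max(cv2.findContours(m,0,2)[0],key=cv2.contourArea)
    a=cv2.approxPolyDP(q,2.5,True)[:,0]
    for u in a: print(u,np.round(atz(d,u,12 if th=="jig" else 34)[:2]))
E
```

```text
jig [271.8, 251.5] 4871
[270 179] [563. 339.]
[269 209] [538. 147.]
[241 212] [445. 134.]
[247 310] [ 436. -284.]
[312 309] [ 596. -290.]
[292 213] [610. 120.]
[272 209] [548. 146.]
[275 181] [580. 324.]
jig [333.6, 347.9] 983
[324 322] [ 617. -332.]
[328 361] [ 603. -439.]
[335 365] [ 615. -450.]
[337 383] [ 609. -493.]
[345 383] [ 626. -494.]
[343 364] [ 633. -449.]
[347 357] [ 647. -432.]
[340 324] [ 654. -340.]
panel [274.9, 273.3] 1288
[265 253] [498. -99.]
[258 266] [ 474. -151.]
[260 291] [ 471. -243.]
[292 292] [ 551. -251.]
[295 286] [ 562. -231.]
[290 263] [ 562. -144.]
[280 253] [ 540. -101.]
panel [333.2, 220.2] 919
[309 217] [654.  65.]
[320 228] [677.   7.]
[345 235] [744. -30.]
[356 221] [797.  37.]
[354 215] [799.  69.]
[331 208] [735. 111.]
[316 207] [687. 119.]
panel [158.7, 321.7] 1872
[190 315] [ 299. -311.]
[171 297] [ 250. -251.]
[145 310] [ 192. -289.]
[130 326] [ 164. -336.]
[130 331] [ 167. -350.]
[140 345] [ 194. -390.]
[161 342] [ 239. -384.]
[189 325] [ 298. -341.]
```

View pics/b.png

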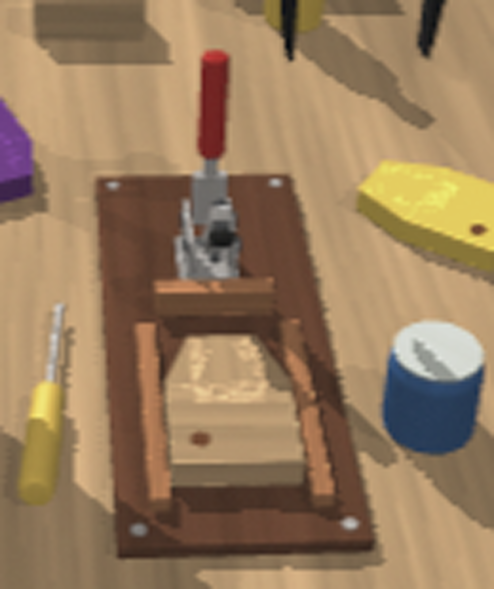

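The crop confirms the pine board in the jig's channel, narrow end towards the stop at crop (215,290) and red handle upright beyond it. I fit the jig pose from the four base corners.

```bash
python3 - <<'E'
from h import *
from scipy.optimize import least_squares
z=np.load("d.npz"); d={k:z[k] for k in z}
P=lambda c:np.array(c)/3.8+[215,165]-0.4
px=np.array([P(c) for c in[(97,178),(290,178),(118,545),(373,540)]])
J=np.array([[210,85,12],[210,-85,12],[-210,85,12],[-210,-85,12]],float)
def W(q,X):
    X=np.atleast_2d(X).astype(float);c,s=np.cos(q[2]),np.sin(q[2])
    return np.c_[q[0]+c*X[:,0]-s*X[:,1],q[1]+s*X[:,0]+c*X[:,1],X[:,2]]
r=least_squares(lambda q:(proj(d,W(q,J))-px).ravel(),[520,-80,1.57],x_scale=[10,10,.1]); q=r.x
np.save("jig.npy",q)
print(q,np.round(r.fun,1))
def inv(w):
    c,s=np.cos(q[2]),np.sin(q[2]);v=w[:2]-q[:2];return np.round([c*v[0]+s*v[1],-s*v[0]+c*v[1]],1)
print("stop top edge",[inv(atz(d,P(c),36)) for c in[(157,290),(272,290)]])
print("rail near top ends",[inv(atz(d,P(c),24)) for c in[(158,495),(322,495)]])
print("wide top edge",[inv(atz(d,P(c),34)) for c in[(171,463),(302,460)]])
print("narrow",[inv(atz(d,P(c),34)) for c in[(187,335),(264,335)]])
print("tin",inv(atz(d,P((437,350)),70)))
t=proj(d,W(q,[88,0,199])); print("tip px crop",(t+.4-[215,165])*3.8, W(q,[88,0,199]))
print("jig x axis dir",np.cos(q[2]),np.sin(q[2]))
s=env.state(); print(s["t"],s["eef_pos"],s["tcp_rot"],s["opening"])
E
```

```text
[521.04260979 -71.25947782   1.54709355] [-0.4 -0.6  0.5 -1.3 -0.7  0.7  0.6  0.2]
stop top edge [array([23.5, 44.2]), array([ 21. , -43.4])]
rail near top ends [array([-176.3,   55.6]), array([-179.9,  -53.3])]
wide top edge [array([-157.2,   45.9]), array([-157.3,  -42.3])]
narrow [array([-27. ,  25.1]), array([-28.6, -31.6])]
tin [ -90.2 -143.6]
tip px crop [[216.79074046  61.74855265]] [[523.12825892  16.71580318 199.        ]]
jig x axis dir 0.02370055839543319 0.9997191023141173
1.65 [6.24990302e+02 2.46560107e-02 4.04773159e+02] [3.14152264e+00 3.60625836e-05 1.57077399e+00] 1.0011605722897188
```

>>> move_arm(
  commands=[
    [[-0.4, -0.94, 0], -0.3, -0.2],
    [[-0.4, -0.94, 0], 0, -0.2],
    [[-0.4, -0.94, 0], 0, -0.2],
    [[-0.4, -0.94, 0], 0, -0.2],
    [[-0.4, -0.94, 0], 0, -0.2],
    [[-0.4, -0.94, 0], 0, -0.2],
    [[-0.4, -0.94, 0], 0, -0.2],
    [[-0.4, -0.94, 0], 0, -0.2],
    [[-0.4, -0.94, 0], 0, -0.2],
    [[0, 0, -1], 0, -0.2],
    [[0, 0, -1], 0, -0.2],
    [[0, 0, -1], 0, -0.2],
    [[0, 0, -1], 0, -0.2],
    [[0, 0, 0], 0, -0.2],
    [[0, 0, 0], 0, -0.2],
    [[0, 0, 0], 0, -0.2],
  ],
)

```text
t: 2.98
eef_pos: [517.4, -254.0, 286.2]
tcp_rot: [3.14, 0.001, 1.547]
ft_force: [0.2, 0.8, -0.3]
opening: 0.395
grip_force: 0.0
```

```bash
python3 - <<'E'
from h import *
d=read_camera("side"); w=read_camera("wrist")
c=d["image"][175:325,190:345]
save("c.png",np.hstack([cv2.resize(c,(397,384),interpolation=cv2.INTER_CUBIC),w["image"][:,55:455]]))
E
```

```text
(no output)
```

View pics/c.png

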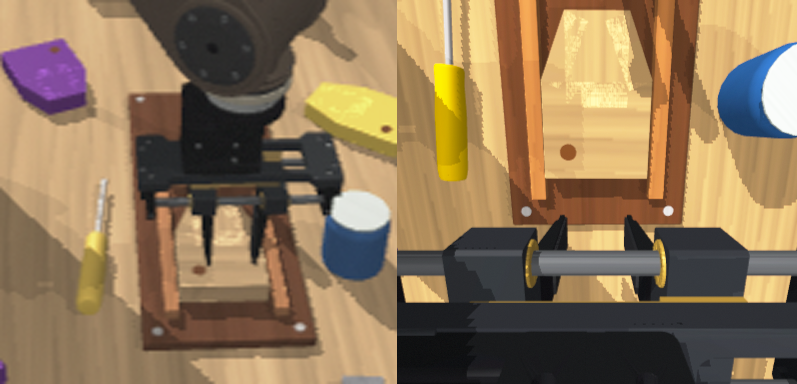

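The fingers sit centred behind the board's wide end, between the rails, and clear of the tin and screwdriver. Next I go down and push.

>>> move_arm(
  commands=[
    [[0, 0, -0.86], 0, -0.2],
    [[0, 0, -0.86], 0, -0.2],
    [[0, 0, -0.85], 0, -0.2],
    [[0, 0, 0], 0, -0.2],
    [[0, 0, 0], 0, -0.2],
    [[0.005, 0.2, 0], 0, -0.2],
    [[0.005, 0.2, 0], 0, -0.2],
    [[0.005, 0.2, 0], 0, -0.2],
    [[0.005, 0.2, 0], 0, -0.2],
    [[0.005, 0.2, 0], 0, -0.2],
    [[0.005, 0.2, 0], 0, -0.2],
    [[0.005, 0.2, 0], 0, -0.2],
    [[0.005, 0.2, 0], 0, -0.2],
    [[0, 0, 0], 0, -0.2],
  ],
)

```text
t: 4.25
eef_pos: [518.2, -204.6, 207.6]
tcp_rot: [-3.141, -0.0, 1.548]
ft_force: [-0.4, 0.3, -0.3]
opening: 0.399
grip_force: 0.0
```

>>> move_arm(
  commands=[
    [[0, 0.1, 0], 0, -0.2],
    [[0, 0.1, 0], 0, -0.2],
    [[0, 0.1, 0], 0, -0.2],
    [[0, 0.07, 0], 0, -0.2],
    [[0, 0, 0], 0, -0.2],
    [[0, 0, 0], 0, -0.2],
  ],
)

```text
t: 4.75
eef_pos: [518.2, -194.6, 207.6]
tcp_rot: [-3.141, -0.0, 1.547]
ft_force: [-0.2, 0.2, 0.3]
opening: 0.399
grip_force: 0.0
```

```bash
python3 - <<'E'
from h import *
w=read_camera("wrist"); s=read_camera("side")
save("e.png",np.hstack([cv2.resize(s["image"][175:325,190:345],(397,384),interpolation=cv2.INTER_CUBIC),w["image"][:,55:455]]))
E
```

```text
(no output)
```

View pics/e.png

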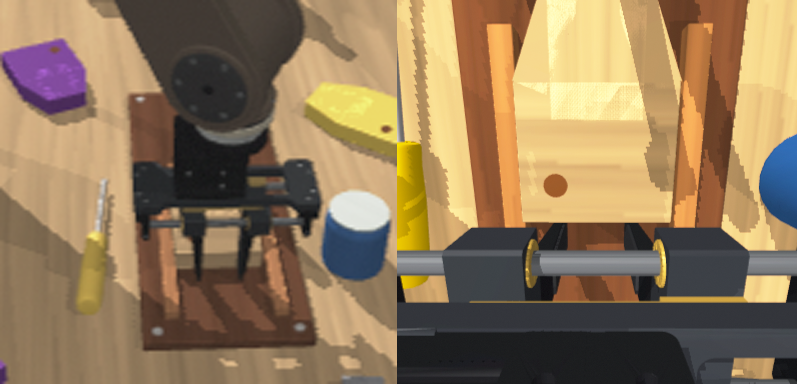

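The board has moved with the fingers and is straight. I push on slowly until the force rises.

>>> move_arm(
  commands=[
    [[0, 0.07, 0], 0, -0.2],
    [[0, 0.05, 0], 0, -0.2],
    [[0, 0, 0], 0, -0.2],
  ],
)

```text
t: 5.1
eef_pos: [518.5, -192.8, 208.1]
tcp_rot: [3.139, 0.004, 1.548]
ft_force: [-3.3, -18.1, -1.8]
opening: 0.401
grip_force: 9.2
```

>>> move_arm(
  commands=[
    [[0, 0.05, 0], 0, -0.2],
    [[0, 0.03, 0], 0, -0.2],
    [[0, 0, 0], 0, -0.2],
  ],
)

```text
t: 5.35
eef_pos: [518.6, -192.1, 208.4]
tcp_rot: [3.137, 0.006, 1.548]
ft_force: [-6.8, -34.4, -1.3]
opening: 0.403
grip_force: 17.4
```

Force rose to 34 N with the finger where it should be, so the board is home. Back off, rise, shut the fingers.

>>> move_arm(
  commands=[
    [[0, 0, 0], 0, -0.2],
    [[0, -0.2, 0], 0, -0.2],
    [[0, -0.3, 0], 0, -0.2],
    [[0, -0.3, 0], 0, -0.2],
    [[0, 0, 0.5], 0, -0.2],
    [[0, 0, 1], 0, -0.2],
    [[0, 0, 1], 0, -1],
    [[0, 0, 1], 0, -1],
    [[0, 0, 1], 0, -1],
    [[0, 0, 0.6], 0, -1],
    [[0, 0, 0], 0, -1],
    [[0, 0, 0], 0, -1],
  ],
)

```text
t: 6.35
eef_pos: [518.1, -212.8, 361.2]
tcp_rot: [3.14, 0.001, 1.547]
ft_force: [-0.6, 0.2, -0.4]
opening: 0.043
grip_force: 0.0
```

```bash
python3 - <<'E'
from h import *
s=read_camera("side")
q=np.load("jig.npy");c,sn=np.cos(q[2]),np.sin(q[2])
for r in cut_out("panel",s)[:3]: 
  if 250<r["at"][0]<300: print(r["at"],r["confidence"])
w=read_camera("wrist")
save("f.png",np.hstack([cv2.resize(s["image"][165:325,205:325],(384,512),interpolation=cv2.INTER_CUBIC),cv2.resize(w["image"],(416,312)) [:, :].copy() if 0 else cv2.copyMakeBorder(cv2.resize(w["image"],(416,312)),0,200,0,0,0)]))
E
```

```text
(no output)
```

View pics/f.png

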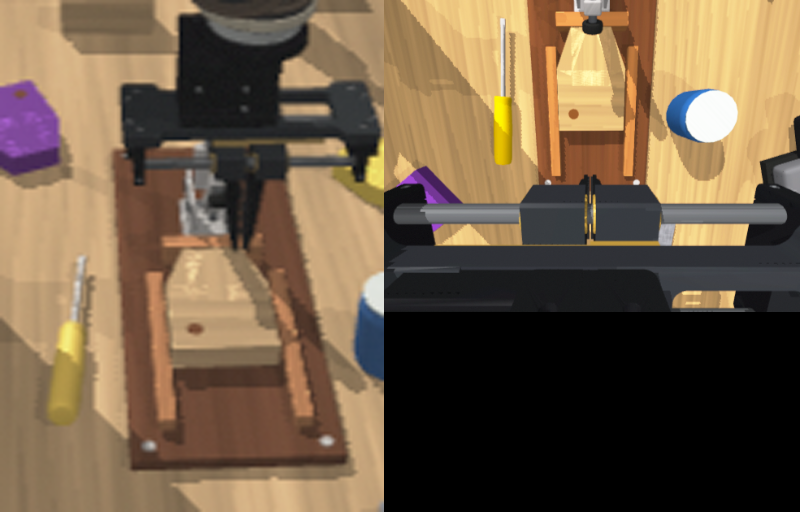

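Both views show the board touching the stop and straight, with the clamp still open. Now the shut fingers go over the hold arm to just short of the handle.

>>> move_arm(
  commands=[
    [[0.02, 0.9, 0], 0, -1],
    [[0.02, 0.9, 0], 0, -1],
    [[0.02, 0.9, 0], 0, -1],
    [[0.02, 0.9, 0], 0, -1],
    [[0.02, 0.9, 0], 0, -1],
    [[0.02, 0.9, 0], 0, -1],
    [[0.02, 0.9, -0.05], 0, -1],
    [[0, 0, 0], 0, -1],
    [[0, 0, 0], 0, -1],
  ],
)

```text
t: 7.25
eef_pos: [522.4, -22.7, 358.0]
tcp_rot: [-3.14, -0.0, 1.549]
ft_force: [0.1, -1.1, -0.5]
opening: 0.005
grip_force: 0.0
```

```bash
python3 - <<'E'
from h import *
w=read_camera("wrist"); s=read_camera("side")
save("g.png",np.hstack([cv2.resize(s["image"][165:325,205:325],(288,384),interpolation=cv2.INTER_CUBIC),w["image"]]))
E
```

```text
(no output)
```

View pics/g.png

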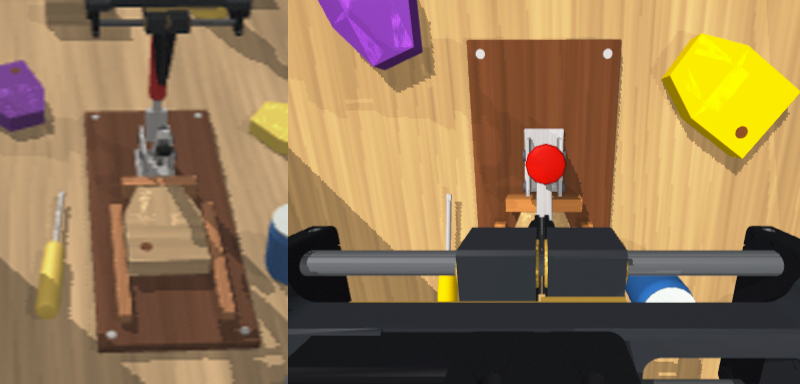

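The fingers are in line with the handle (wrist columns 543 and 545). Start the push along its arc.

>>> move_arm(
  commands=[
    [[0.01, 0.43, 0], 0, -1],
    [[0.01, 0.43, 0], 0, -1],
    [[0.01, 0.43, -0.02], 0, -1],
    [[0.01, 0.43, -0.02], 0, -1],
    [[0.01, 0.36, -0.1], 0, -1],
    [[0.01, 0.36, -0.13], 0, -1],
    [[0.01, 0.36, -0.16], 0, -1],
    [[0, 0, 0], 0, -1],
  ],
)

```text
t: 8.02
eef_pos: [524.4, 62.2, 345.5]
tcp_rot: [-3.141, -0.0, 1.548]
ft_force: [-0.3, -1.6, 2.7]
opening: 0.006
grip_force: 1.1
```

>>> move_arm(
  commands=[
    [[0.01, 0.3, -0.2], 0, -1],
    [[0.01, 0.3, -0.23], 0, -1],
    [[0.01, 0.3, -0.26], 0, -1],
    [[0, 0.24, -0.3], 0, -1],
    [[0, 0.24, -0.3], 0, -1],
    [[0, 0.18, -0.33], 0, -1],
    [[0, 0.15, -0.33], 0, -1],
    [[0, 0, 0], 0, -1],
    [[0, 0, 0], 0, -1],
  ],
)

```text
t: 8.77
eef_pos: [525.3, 111.8, 286.9]
tcp_rot: [-3.14, 0.0, 1.547]
ft_force: [-0.2, 0.3, 0.5]
opening: 0.001
grip_force: 0.0
```

>>> move_arm(
  commands=[
    [[0, 0, 0.8], 0, -1],
    [[0, 0, 1], 0, -1],
    [[0, 0, 1], 0, -1],
    [[0, 0, 1], 0, -1],
    [[0.8, 0.2, 0.3], 0, -1],
    [[1, 0.2, 0], 0, -1],
    [[1, 0.2, 0], 0, -1],
    [[1, 0.2, 0], 0, -1],
    [[1, 0.2, 0], 0, -1],
    [[0, 0, 0], 0, -1],
    [[0, 0, 0], 0, -1],
    [[0, 0, 0], 0, -1],
  ],
)

```text
t: 9.77
eef_pos: [669.0, 141.3, 410.6]
tcp_rot: [-3.141, 0.0, 1.547]
ft_force: [0.1, 0.6, 0.7]
opening: 0.004
grip_force: 0.0
```

```bash
python3 - <<'E'
from h import *
s=read_camera("side"); w=read_camera("scene")
save("i.png",np.hstack([cv2.resize(s["image"][165:325,205:325],(384,512),interpolation=cv2.INTER_CUBIC),cv2.resize(w["image"][160:288,140:242],(408,512),interpolation=cv2.INTER_CUBIC)]))
q=np.load("jig.npy");c,sn=np.cos(q[2]),np.sin(q[2])
X=88+145*np.sin(1.42);z=54+145*np.cos(1.42)
print((proj(s,[q[0]+c*X,q[1]+sn*X,z])-[205,165])*3.2,env.state()["eef_pos"])
E
```

```text
[[194.79280188  81.95986622]] [668.63095277 141.35552974 411.23521847]
```

View pics/i.png

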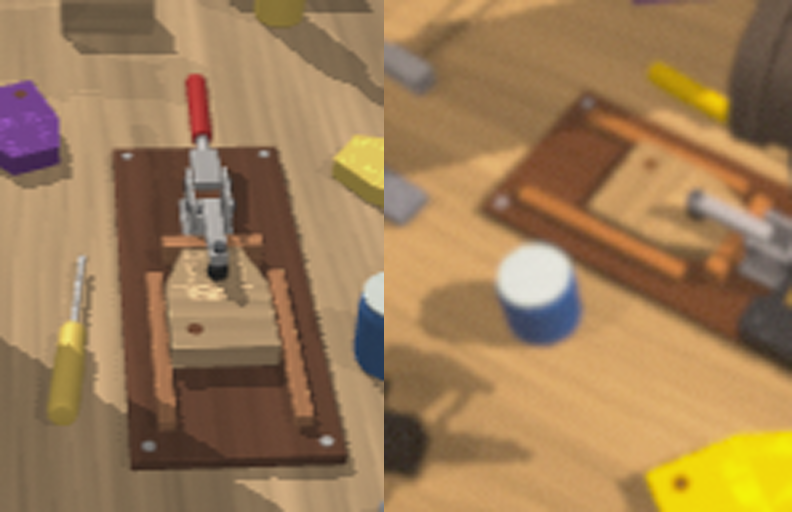

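The handle lies over in lock, with its tip at crop (196,77) against a predicted (195,82) for the axis. The pad is on the board, the board is at the stop, and the arm is clear.

```bash
python3 -c "
from cell import env
print(env.job_done())"
```

```text
the job is handed in; nothing more can be done
None
```

I pushed the board home against the stop, snapped the clamp handle over into lock with its pad on the board, and handed the job in with the arm clear; the last pictures showed this, but the hand-in gave no verdict.

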